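# Put the burnisher away in its swing-out tube

### The arm

A 6-joint arm with a two-finger parallel gripper is mounted at the origin on the work surface. World frame = base frame: x ahead of the robot, y to its left, z up, the work surface at z = 0. Lengths are in m, angles in rad, forces in N, time in s.
With the tool pointing down it reaches from about 0.425 to 0.95 m from the base axis. Payload 3.5 kg.
Tool frame: the origin (TCP) lies midway between the tips of the shut fingers; the grasp point (between the pads) lies 19 mm behind it; z points along the fingers, y is the line along which they close (so a half turn about z gives the same grasp; the last joint's range is limited). The gripper opens to 85 mm and grips with 20 to 120 N. Pads are 22 mm wide; open, the fingers measure 114 mm over their backs; the gripper's body (76 mm by 85 mm) begins 54 mm behind the grasp point. The pads swing forward as they close: fully open they stand 13 mm farther back than shut.
Start: joints at [-1.446, 0.286, 1.577, -0, 1.279, -0.15], TCP at [0.183, -0.65, 0.231] pointing down, gripper open.
Joint ranges: [-2.77, 2.77], [-0.9, 2.22], [0.21, 2.48], [-1.53, 4.67], [0.24, 2.81], [-2.84, 2.84]. Speed limits (rad/s): [2.79, 2.79, 3.14, 3.14, 3.14, 3.14].

### API

Orientations are given as a unit quaternion [x, y, z, w].
In Python, from plant import ctrl gives the robot as it stands.
- The arm moves only by the tool move_arm, never from a script. Its argument "plan" is a list of rows, each an object of numbers: "x", "y", "z": the shift along the tool's x, y, z in m; "yaw": the turn about the tool's z in rad; "fingers": the closure, from 0 (fully open) to 1 (shut). In form: [{"x": .., "y": .., "z": .., "yaw": .., "fingers": ..}, ...]. A call has 1 to 5 rows; each row is the pose to reach, as a shift and turn from the pose commanded when the call began, along the tool's axes at that moment; what a row does not reach only later rows make up. A row lasts 1/10 s, in which the tool goes at most 50 mm and 8.59 degrees, less where a joint would pass 70% of its speed; a pose out of reach is approached as far as the arm can. A call with a gripper value outside its range is refused whole. The fingers move at their own pace and stop on an object; "force" is the grip in N (left out, the last holds). Time passes only in rows, so rows that repeat a pose let the fingers close. It gives the time, the measured TCP pose, the force, the opening and the grip force at its end, in the units of the state.
- ctrl.get_state(): the state, without advancing time (a new reading comes with each control period).
- ctrl.read_camera(name): name is "scene" or "top" or "wrist"; returns the picture (480x640x3 uint8, red, green, blue); there is no depth.
- ctrl.camera_model(name): a dict with "intrinsics" (3x3 intrinsics, pixels), "cam_to_world" (4x4, takes a point from camera to world coordinates); the wrist camera has in their place "tool_from_camera" (4x4, takes a point from camera to tool coordinates, whose origin is the TCP and whose axes are the flange's). Camera axes: x right, y up, looking along -z (the intrinsics and any distortion apply to the point x, -y, -z); pixel columns grow to the right and rows downward; lengths in m; the calibration is good to about 2 mm. A picture is of the moment at which its call begins: read the wrist's pose just before it. camera_model takes no time and is no camera call.
- ctrl.sign_off(): hands the job in; it is judged then, once.
The state is a dict: "time": time; "qpos": joint angles; "dq": joint speeds; "joint_efforts": joint torques, N m; "eef_pos": TCP position; "tcp_rot": TCP orientation; "contact_force": force on the tool from outside, world axes, zero at the start; "wrist_torque": the same for the moment, N m; "opening": opening from 0.0 (shut) to 1.0 (fully open); "finger_force": force on a finger pad.
Only numpy, scipy, OpenCV 4.12 (cv2) and the standard library are available. Lean on these libraries where they do the work, as an engineer would, in place of code of your own. Each camera call takes 0.05 s, during which the arm holds its last target. There are 200 camera calls.

### The job

Swing the little holder arm out from under the ledge until it clicks into its end notch. Then take the burnisher (the steel rod with the square wooden handle) from the rack and push its rod all the way down into the brass tube on the arm, until its collar sits on the tube's rim, and leave it there. Do not shift the other loose tools, and the arm must still be clicked in at the end.

Things in the scene. Friction and masses are not known exactly. Their poses are not given: they have to be found in the camera images.
- holder: Fixed wooden stand: base board 200 x 280 mm, 18 mm thick, a detent disc of radius 70 mm (top 28 mm high) round the hinge column (top 68 mm high), and a wooden ledge overhead on two rear posts. Origin on the bench under the hinge axis, z up. The swing arm is parked under the ledge, pointing to +y of this frame; its end stop is near -x, towards the robot.
- ledge_edge (a point): Middle of the lower front edge of the ledge, 200 mm above the bench; axes as holder. The ledge reaches 85 mm behind it (+x) and 105 mm to each side (y) and is 12 mm thick.
- swing_pivot (a point): Point on the upright hinge axis of the swing arm, 53 mm above the bench; axes as holder. The arm is a bar 22 mm wide, 120 mm long, from 45 to 59 mm above the bench.
- swing (a joint): Angle of the aluminium swing arm about the upright axis at swing_pivot, rad: 0 = parked (along the holder's +y), grows counter-clockwise from above, 1.50 = end stop. From 1.30 a sprung pin rides over a bump (crest at 1.405), taking about 6 to 9 N at the finger peg; once over, it clicks in and rests at 1.48 to 1.50; short of the crest it is pushed back. Elsewhere it moves with about 1 N.
- finger_peg (a point): Centre of the top of the upright round wooden peg on the swing arm, by which it is led round: diameter 14 mm, free from 57 to 108 mm above the bench. It stands 100 mm out along the arm and 70 mm to its leading side, so it is clear of the ledge when parked. It can be pinched and led in an arc about swing_pivot, turning between the fingers.
- tube_mouth (a point): Centre of the mouth of the brass tube on the swing arm: tube 90 mm long, outer diameter 17 mm, bore 10.4 mm, square rim. Site z = tube axis, out of the mouth; the tube leans outward from the hinge, so the rod goes in tilted. Inside, a rubber follower, its top at first 10 to 40 mm below the mouth (not known), yields at about 6 N, stays where pushed and lets an 80 mm rod fully in.
- tube (a joint): Lean of the tube from vertical, rad (0.38 to 0.65), outward along the arm, about its foot, which is 105 mm from the hinge axis and 65 mm above the bench. Stiff (about 2 N m); need not be changed.
- rack: Fixed wooden rack: plate 60 x 170 mm, 12 mm thick, top 112 mm above the bench, on two end boards, with two 13 mm holes at y = -42 and +42 mm in its frame. The burnisher hangs in one hole and the awl in the other, by their collars. Origin on the bench under its centre.
- burnisher: Loose burnisher, 70 g: a smooth steel rod 8 mm in diameter, 80 mm long, with a slightly tapered tip, below a brass collar (diameter 22 mm, 5 mm thick) and a square dark wooden handle 18 x 18 mm, from 5 to 55 mm above the origin. Origin at the centre of the collar's underside; z points up the handle, x and y square to the handle's faces; the rod's tip is at z = -80 mm.
- awl: Loose awl that hangs in the rack's other hole: round pear-shaped dark handle (34 mm across), like brass collar, shorter pointed 60 mm shank. Not to be used. Origin at the centre of the collar's underside.
- smoother: Loose small metal bench plane, 170 x 54 mm, up to 85 mm high. Bystander. Origin at the centre of its sole, x towards its toe.
- plane_iron: Loose flat plane iron with a slot, 110 x 50 x 5 mm. Bystander. Origin at the centre of its underside.
- cap_iron: Loose flat cap iron with a slot, 90 x 46 x 5 mm. Bystander. Origin at the centre of its underside.
- mallet: Loose wooden mallet lying down, head 50 x 100 x 60 mm, handle 150 mm long. Bystander. Origin at the centre of the underside of its head.
- try_square: Loose try square, stock 90 mm, blade 120 mm. Bystander. Origin at the centre of the underside of the stock.
There are look-alikes about, which are no part of the job. Leave any blue or pink look-alike of the burnisher alone.

How it is judged:
By the outcome, as a careful person would: the job done as asked, in the order asked, and still so for the second after the job is handed in, with the robot touching nothing.
It also fails if it takes over 56 s, if anything falls off the work surface, if the arm or the gripper's body presses on something with over 40 N, if the wrist force passes 120 N, or if a joint passes its speed limit or range.

## Working session

There is one attempt and no reset: what is moved stays moved. The work goes in short steps, Python scripts to look and compute and a tool call to move; the robot and the scene stay as the last step left them, time stands still between calls to the robot, and variables do not carry over. Pictures are saved under pics/ and viewed, at most 10 in all, crops included, and the job is handed in when it is done.

Besides the shell and the picture viewer there is one more tool, called after "Request:" as a command line: name --argument value ..., lists and objects as JSON in quotes. move_arm: Moves the arm, as the interface text tells. Its arguments: {"type":"object","properties":{"plan":{"type":"array"},"force":{"type":"number"}},"required":["plan"]}

```bash
ls; mkdir -p pics; python3 - <<'E'
from plant import ctrl
import cv2,json
import numpy as np
np.set_printoptions(precision=4,suppress=True)
for n in ["scene","top"]:
    im=ctrl.read_camera(n); cv2.imwrite(f"pics/{n}0.png",im[:,:,::-1])
    m=ctrl.camera_model(n); print(n,m)
print(ctrl.camera_model("wrist"))
s=ctrl.get_state();print(s)
E
```

```text
pics
scene {'intrinsics': array([[435.5049,   0.    , 328.3322],
       [  0.    , 435.5049, 245.0145],
       [  0.    ,   0.    ,   1.    ]]), 'cam_to_world': array([[ 0.7658, -0.5194,  0.3792,  0.9485],
       [ 0.643 ,  0.6081, -0.4656, -0.4023],
       [ 0.0112,  0.6003,  0.7997,  0.8952],
       [ 0.    ,  0.    ,  0.    ,  1.    ]])}
top {'intrinsics': array([[593.8938,   0.    , 319.1481],
       [  0.    , 593.8938, 231.9724],
       [  0.    ,   0.    ,   1.    ]]), 'cam_to_world': array([[-0.0153,  0.9919, -0.1264,  0.3937],
       [-0.9999, -0.0153,  0.0011,  0.0402],
       [-0.0008,  0.1264,  0.992 ,  1.4642],
       [ 0.    ,  0.    ,  0.    ,  1.    ]])}
{'intrinsics': array([[413.1406,   0.    , 322.6599],
       [  0.    , 413.1406, 246.2815],
       [  0.    ,   0.    ,   1.    ]]), 'tool_from_camera': array([[ 0.0003,  0.9571,  0.2897,  0.073 ],
       [ 1.    , -0.0001, -0.001 , -0.0011],
       [-0.0009,  0.2897, -0.9571, -0.1433],
       [ 0.    ,  0.    ,  0.    ,  1.    ]])}
{'time': 0.1, 'qpos': array([-1.446 ,  0.2871,  1.578 , -0.    ,  1.2786, -0.15  ]), 'dq': array([-0.001 , -0.0021, -0.0018,  0.0012,  0.0003,  0.    ]), 'joint_efforts': array([  0.0007, -40.7296, -29.3699,  -0.0002,   0.0034,   0.    ]), 'eef_pos': array([ 0.1831, -0.6491,  0.2301]), 'tcp_rot': array([ 0.9906,  0.137 ,  0.    , -0.0011]), 'contact_force': array([-0.4003, -0.8   ,  0.5299]), 'wrist_torque': array([-0.0546,  0.0205,  0.0208]), 'finger_force': 0.0, 'opening': 0.9966912687762892}
```

View pics/scene0.png

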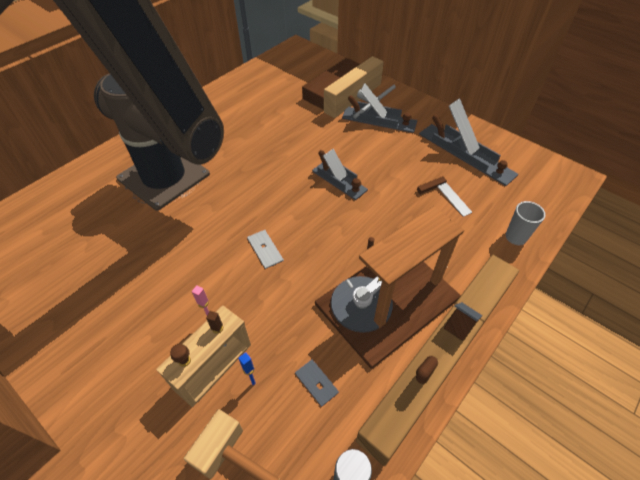

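View pics/top0.png

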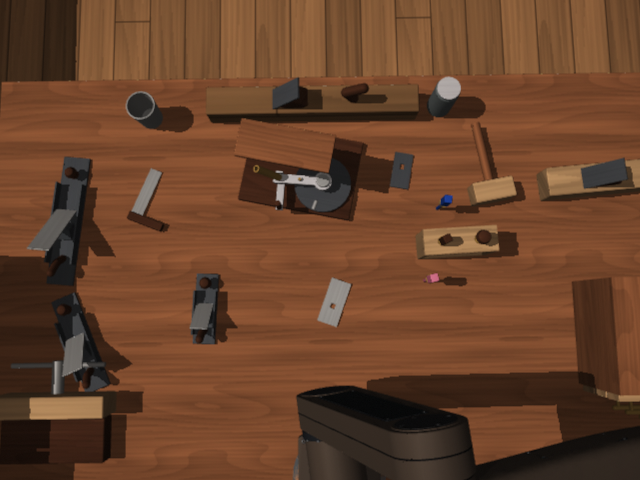

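The scene shows the rack with two handles, at scene (214,321) and (180,352), and top (446,240) and (484,237). The blue look-alike is at top (446,201) and the pink one at (433,279). The holder hinge is at top (323,181), and a possible tube mouth is at top (256,169).

Burnisher candidates:
- Square dark handle, top (446,240): this fits the description.
- Round awl, (484,237).
- Blue look-alike, (446,201).
- Pink look-alike, (433,279).

I'll check the choice in a close crop.

```bash
python3 - <<'E'
import cv2,numpy as np
t=cv2.imread("pics/top0.png");s=cv2.imread("pics/scene0.png")
r=lambda i,x,y,w,h:cv2.resize(i[y:y+h,x:x+w],(400,300),interpolation=cv2.INTER_CUBIC)
a=np.vstack([np.hstack([r(t,230,120,140,105),r(t,410,185,100,75)]),np.hstack([r(s,310,220,160,120),r(s,150,280,120,90)])])
cv2.imwrite("pics/crop1.png",a)
E
```

```text
(no output)
```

View pics/crop1.png

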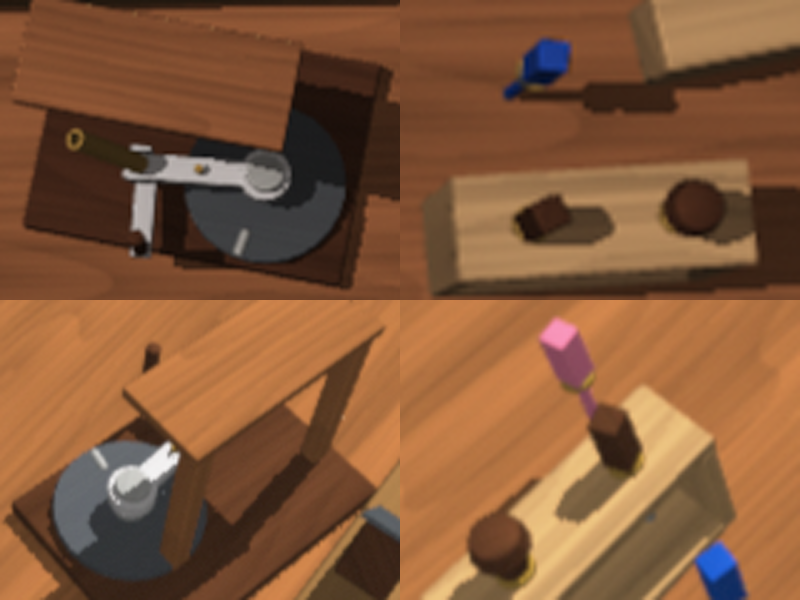

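The crop confirms the choice: the burnisher is the dark square handle at top ≈(448,238). The round awl is at top (484,237), and the blue and pink look-alikes stand loose outside the rack. The peg top is at top (278,203) and scene (371,239). The tube mouth is at top (256,169), and the hinge column top is at top (323,182) and scene (362,294).

```bash
cat > h.py <<'E'
from plant import ctrl
import numpy as np,cv2
from scipy.spatial.transform import Rotation as R
np.set_printoptions(precision=4,suppress=True)
def ray(cam,uv,T=None):
    m=ctrl.camera_model(cam); K=m["intrinsics"]; T=m["cam_to_world"] if T is None else T
    d=np.linalg.inv(K)@[uv[0],uv[1],1]; d=T[:3,:3]@(d*[1,-1,-1]); return T[:3,3],d/np.linalg.norm(d)
def plane(cam,uv,z,T=None):
    o,d=ray(cam,uv,T); return o+d*(z-o[2])/d[2]
def tri(a,b):
    (o,d),(p,e)=a,b
    s=np.linalg.lstsq(np.c_[d,-e],p-o,rcond=None)[0]; A=o+d*s[0];B=p+e*s[1]
    return (A+B)/2,np.linalg.norm(A-B)
def wristT(s):
    T=np.eye(4);T[:3,:3]=R.from_quat(s["tcp_rot"]).as_matrix();T[:3,3]=s["eef_pos"]
    return T@ctrl.camera_model("wrist")["tool_from_camera"]
def local(p,s=None):  # world point -> tool axes
    s=s or ctrl.get_state(); return R.from_quat(s["tcp_rot"]).inv().apply(np.asarray(p)-s["eef_pos"])
E
python3 - <<'E'
from h import *
r=ray
hp,e=tri(r("top",(323.1,181.6)),r("scene",(362.4,294)));print("hinge",hp,e,plane("top",(323.1,181.6),.068))
pg,e=tri(r("top",(278.3,203.3)),r("scene",(371.2,239.2)));print("peg",pg,e,plane("top",(278.3,203.3),.108))
b,e=tri(r("top",(448,238)),r("scene",(213.9,316)));print("burn",b,e,plane("top",(448,238),.167))
h=plane("top",(323.1,181.6),.068);p=plane("top",(278.3,203.3),.108)
v=(p-h)[:2];print("r",np.linalg.norm(v),"yaw",np.arctan2(v[1],v[0])-np.arctan2(100,-70))
for z in(.13,.14,.15):
    t=plane("top",(255.9,168.7),z);w=(t-h)[:2];print("tube",t,np.linalg.norm(w),np.arctan2(w[1],w[0])-np.pi/2)
# ledge lower/front edge corners (top face z .212), crop1 px -> top
for c in((13,100),(286,150),(30,0),(300,44)):
    print("ledge",plane("top",(230+c[0]/2.857,120+c[1]/2.857),.212))
for c in((455,178),(748,160),(757,262),(470,278)):
    print("rack",plane("top",(410+(c[0]-400)/4,185+c[1]/4),.112))
E
```

```text
hinge [0.6959 0.0283 0.0596] 0.0029051081258828636 [0.693  0.0273 0.068 ]
peg [0.6366 0.1336 0.1045] 0.003157332733292844 [0.6348 0.1323 0.108 ]
burn [ 0.5431 -0.2434  0.1617] 0.004936650090021841 [ 0.5412 -0.2443  0.167 ]
r 0.12000846085821816 yaw -0.104508172295799
tube [0.7123 0.1817 0.13  ] 0.15555835473040946 -0.12423030347207198
tube [0.7099 0.1806 0.14  ] 0.15422649842937064 -0.10971599100324436
tube [0.7075 0.1796 0.15  ] 0.15292769418176916 -0.09495198549842998
ledge [0.7237 0.2191 0.212 ]
ledge [0.6819 0.0133 0.212 ]
ledge [0.8016 0.2063 0.212 ]
ledge [0.7639 0.0012 0.212 ]
rack [ 0.5679 -0.2015  0.112 ]
rack [ 0.5758 -0.3702  0.112 ]
rack [ 0.5169 -0.3722  0.112 ]
rack [ 0.5102 -0.2079  0.112 ]
```

```bash
cat >> h.py <<'E'
def pose():
    s=ctrl.get_state(); m=R.from_quat(s["tcp_rot"]).as_matrix(); return s["eef_pos"],np.arctan2(m[1,0],m[0,0])
def rows(way,p0=None):
    """way: list of (x,y,z,xang) world -> prints rows (x,y,z,yaw) per call of 5, tool axes at each call start"""
    p,a=pose() if p0 is None else (np.array(p0[:3]),p0[3])
    for i in range(0,len(way),5):
        c=[]
        for w in way[i:i+5]:
            d=np.array(w[:3])-p
            x=np.array([np.cos(a),np.sin(a)]);y=np.array([np.sin(a),-np.cos(a)])
            c.append([round(float(v),4) for v in(d[:2]@x,d[:2]@y,-d[2],-(w[3]-a))])
        print(c); p,a=np.array(way[i+min(5,len(way)-i)-1][:3]),way[i+min(5,len(way)-i)-1][3]
def line(a,b,n): return [np.array(a)+(np.array(b)-a)*k/n for k in range(1,n+1)]
E
python3 - <<'E'
from h import *
p,a=pose();print(p,a)
rows(line([*p,a],[.635,.132,.20,2.077],20))
E
```

```text
[ 0.1831 -0.6491  0.2301] 0.274765007587438
[[0.0323, -0.0315, 0.0015, -0.0901], [0.0647, -0.0629, 0.003, -0.1802], [0.097, -0.0944, 0.0045, -0.2703], [0.1294, -0.1258, 0.006, -0.3604], [0.1617, -0.1573, 0.0075, -0.4506]]
[[0.0428, -0.0142, 0.0015, -0.0901], [0.0856, -0.0285, 0.003, -0.1802], [0.1284, -0.0427, 0.0045, -0.2703], [0.1713, -0.0569, 0.006, -0.3604], [0.2141, -0.0712, 0.0075, -0.4506]]
[[0.0447, 0.0058, 0.0015, -0.0901], [0.0895, 0.0117, 0.003, -0.1802], [0.1342, 0.0175, 0.0045, -0.2703], [0.179, 0.0233, 0.006, -0.3604], [0.2237, 0.0292, 0.0075, -0.4506]]
[[0.0377, 0.0247, 0.0015, -0.0901], [0.0755, 0.0495, 0.003, -0.1802], [0.1132, 0.0742, 0.0045, -0.2703], [0.1509, 0.0989, 0.006, -0.3604], [0.1887, 0.1237, 0.0075, -0.4506]]
```

Request:
move_arm --plan '[{"x": 0.032,"y": -0.031,"z": 0,"yaw": -0.09,"fingers": 0.3},{"x": 0.065,"y": -0.063,"z": 0,"yaw": -0.18,"fingers": 0.5},{"x": 0.097,"y": -0.094,"z": 0,"yaw": -0.27,"fingers": 0.5},{"x": 0.129,"y": -0.126,"z": 0,"yaw": -0.36,"fingers": 0.5},{"x": 0.162,"y": -0.157,"z": 0,"yaw": -0.45,"fingers": 0.5}]'

```text
time: 0.6
eef_pos: [0.2969, -0.4526, 0.2307]
tcp_rot: [0.934, 0.356, 0.0, -0.001]
contact_force: [-0.2, -1.0, 0.0]
opening: 0.506
finger_force: 0.0
```

Request:
move_arm --plan '[{"x": 0.043,"y": -0.014,"z": 0,"yaw": -0.09,"fingers": 0.5},{"x": 0.086,"y": -0.028,"z": 0,"yaw": -0.18,"fingers": 0.5},{"x": 0.128,"y": -0.043,"z": 0,"yaw": -0.27,"fingers": 0.5},{"x": 0.171,"y": -0.057,"z": 0,"yaw": -0.36,"fingers": 0.5},{"x": 0.214,"y": -0.071,"z": 0,"yaw": -0.45,"fingers": 0.5}]'

```text
time: 1.1
eef_pos: [0.41, -0.2577, 0.231]
tcp_rot: [0.831, 0.556, -0.0, -0.0]
contact_force: [0.4, 0.5, 0.3]
opening: 0.502
finger_force: 0.0
```

Request:
move_arm --plan '[{"x": 0.045,"y": 0.006,"z": 0,"yaw": -0.09,"fingers": 0.5},{"x": 0.09,"y": 0.012,"z": 0,"yaw": -0.18,"fingers": 0.5},{"x": 0.134,"y": 0.018,"z": 0,"yaw": -0.27,"fingers": 0.5},{"x": 0.179,"y": 0.023,"z": 0,"yaw": -0.36,"fingers": 0.5},{"x": 0.224,"y": 0.029,"z": 0,"yaw": -0.45,"fingers": 0.5}]'

```text
time: 1.6
eef_pos: [0.5231, -0.0622, 0.231]
tcp_rot: [0.686, 0.727, -0.0, -0.0]
contact_force: [-0.3, -1.0, -0.7]
opening: 0.502
finger_force: 0.0
```

Request:
move_arm --plan '[{"x": 0.038,"y": 0.025,"z": 0.01,"yaw": -0.09,"fingers": 0.5},{"x": 0.075,"y": 0.05,"z": 0.02,"yaw": -0.18,"fingers": 0.5},{"x": 0.113,"y": 0.074,"z": 0.03,"yaw": -0.27,"fingers": 0.5},{"x": 0.151,"y": 0.099,"z": 0.05,"yaw": -0.36,"fingers": 0.5},{"x": 0.189,"y": 0.124,"z": 0.07,"yaw": -0.45,"fingers": 0.5}]'

```text
time: 2.1
eef_pos: [0.6371, 0.1332, 0.1606]
tcp_rot: [0.507, 0.862, 0.0, 0.0]
contact_force: [1.7, 0.0, 0.6]
opening: 0.5
finger_force: 0.0
```

```bash
python3 - <<'E'
from h import *
s=ctrl.get_state();print(pose())
im=ctrl.read_camera("wrist");cv2.imwrite("pics/w1.png",im[:,:,::-1])
T=wristT(s)
q=np.linalg.inv(T)@[.635,.132,.108,1]
K=ctrl.camera_model("wrist")["intrinsics"];u=K@(q[:3]*[1,-1,-1]);print("peg expected px",u/u[2])
E
```

```text
(array([0.6371, 0.1332, 0.1606]), np.float64(2.0787893021054153))
peg expected px [319.0289 275.6985   1.    ]
```

View pics/w1.png

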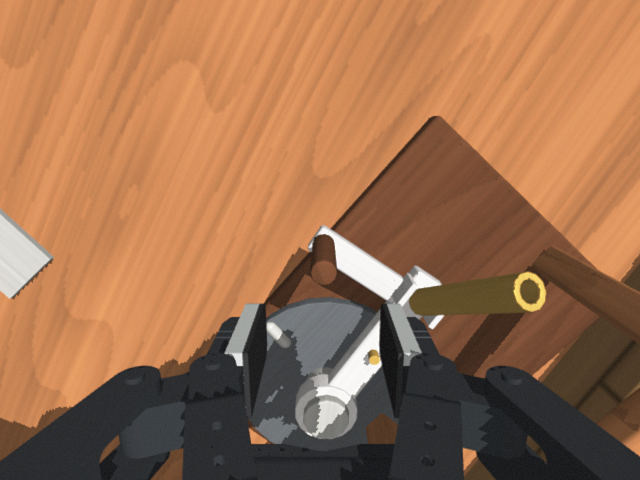

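Wrist view: peg top at (324,272), hinge top at (327,412), and tube mouth at (530,291). The way down is free.

```bash
python3 - <<'E'
from h import *
s=ctrl.get_state();T=wristT(s)
p=plane("wrist",(324,272),.108,T);h=plane("wrist",(327,412),.068,T)
print("peg",p,"hinge",h, p-h,np.hypot(*(p-h)[:2]))
for z in(.13,.14,.15):print("tube",plane("wrist",(530,291),z,T)-h)
print(tri(ray("top",(255.9,168.7)),ray("wrist",(530,291),T)),local(p))
E
```

```text
peg [0.6347 0.1422 0.108 ] hinge [0.692  0.0449 0.068 ] [-0.0573  0.0973  0.04  ] 0.1129531357154069
tube [0.0217 0.1411 0.062 ]
tube [0.015  0.1421 0.072 ]
tube [0.0083 0.1431 0.082 ]
(array([0.7138, 0.1839, 0.1282]), np.float64(0.004465174052196362)) [0.0042 0.0001 0.0468]
```

```bash
python3 - <<'E'
from h import *
s=ctrl.get_state();print(pose())
s=dict(s,eef_pos=np.array([.6371,.1332,.1606]),tcp_rot=R.from_matrix(np.array([[np.cos(2.0788),np.sin(2.0788),0],[np.sin(2.0788),-np.cos(2.0788),0],[0,0,-1]])).as_quat())
T=wristT(s)
p=plane("wrist",(324,272),.108,T);h=plane("wrist",(327,410),.068,T)
print("peg",p,"hinge",h, p-h,np.hypot(*(p-h)[:2]),np.arctan2(*(p-h)[1::-1]))
print(tri(ray("top",(255.9,168.7)),ray("wrist",(530,291),T)),local(p))
E
```

```text
(array([0.6369, 0.1384, 0.1548]), np.float64(2.084291302594373))
peg [0.6362 0.135  0.108 ] hinge [0.6939 0.036  0.068 ] [-0.0577  0.099   0.04  ] 0.11459033751619271 2.0987181445535006
(array([0.7094, 0.1807, 0.1429]), np.float64(0.0008876381659179525)) [-0.0028 -0.0021  0.0467]
```

Request:
move_arm --plan '[{"z": 0.02,"x": 0,"y": 0,"yaw": 0,"fingers": 0.5},{"z": 0.045,"x": 0,"y": 0,"yaw": 0,"fingers": 0.5},{"z": 0.07,"x": 0,"y": 0,"yaw": 0,"fingers": 0.5},{"z": 0.088,"x": 0,"y": 0,"yaw": 0,"fingers": 0.5},{"z": 0.088,"x": 0,"y": 0,"yaw": 0,"fingers": 0.5}]'

```text
time: 2.65
eef_pos: [0.6336, 0.1311, 0.0693]
tcp_rot: [0.509, 0.861, -0.002, -0.003]
contact_force: [-0.8, -1.2, -1.4]
opening: 0.497
finger_force: 0.0
```

Request:
move_arm --plan '[{"z": 0,"x": 0,"y": 0,"yaw": 0,"fingers": 0.8},{"z": 0,"x": 0,"y": 0,"yaw": 0,"fingers": 1.0},{"z": 0,"x": 0,"y": 0,"yaw": 0,"fingers": 1.0},{"z": 0,"x": 0,"y": 0,"yaw": 0,"fingers": 1.0},{"z": 0,"x": 0,"y": 0,"yaw": 0,"fingers": 1.0}]' --force 50

```text
time: 3.15
eef_pos: [0.6377, 0.1314, 0.0753]
tcp_rot: [0.508, 0.861, 0.001, 0.001]
contact_force: [0.1, -0.3, 4.9]
opening: 0.146
finger_force: 48.9
```

```bash
python3 - <<'E'
from h import *
p,a=pose();print(p,a,ctrl.get_state()["opening"])
h=np.array([.6935,.028]);v=p[:2]-h;print(np.hypot(*v),np.arctan2(v[1],v[0]))
r=.122;t0=np.arctan2(v[1],v[0])
# peg end angle 2.86+.611=3.47 
way=[(*(h+r*np.array([np.cos(t),np.sin(t)])),p[2],a+(t-t0)) for t in np.linspace(t0,3.50,16)[1:]]
rows(way);print(way[-1],t0)
E
```

```text
[0.6377 0.1314 0.0753] 2.0748223579557377 0.14615941320952708
0.11746681679461575 2.065910017537794
[[0.0041, -0.0116, -0.0, -0.0956], [0.0025, -0.0232, -0.0, -0.1912], [-0.0001, -0.0345, -0.0, -0.2868], [-0.0039, -0.0456, -0.0, -0.3824], [-0.0086, -0.0562, -0.0, -0.478]]
[[-0.0005, -0.0117, -0.0, -0.0956], [-0.002, -0.0232, -0.0, -0.1912], [-0.0047, -0.0346, -0.0, -0.2868], [-0.0084, -0.0456, -0.0, -0.3824], [-0.0132, -0.0562, -0.0, -0.478]]
[[-0.0005, -0.0117, -0.0, -0.0956], [-0.002, -0.0232, -0.0, -0.1912], [-0.0047, -0.0346, -0.0, -0.2868], [-0.0084, -0.0456, -0.0, -0.3824], [-0.0132, -0.0562, -0.0, -0.478]]
(np.float64(0.5792522841505229), np.float64(-0.01479555377813362), np.float64(0.07525484895607454), np.float64(3.5089123404179436)) 2.065910017537794
```

Request:
move_arm --plan '[{"x": 0.001,"y": -0.012,"z": 0,"yaw": -0.096,"fingers": 1},{"x": 0,"y": -0.023,"z": 0,"yaw": -0.191,"fingers": 1},{"x": -0.002,"y": -0.035,"z": 0,"yaw": -0.287,"fingers": 1},{"x": -0.006,"y": -0.046,"z": 0,"yaw": -0.382,"fingers": 1},{"x": -0.011,"y": -0.056,"z": 0,"yaw": -0.478,"fingers": 1}]'

```text
time: 3.65
eef_pos: [0.5971, 0.092, 0.0753]
tcp_rot: [0.288, 0.958, 0.0, 0.007]
contact_force: [11.0, -5.6, -2.9]
opening: 0.144
finger_force: 49.1
```

```bash
python3 - <<'E'
from h import *
p,a=pose();s=ctrl.get_state();print(p,a,s["opening"],s["contact_force"],s["wrist_torque"])
h=np.array([.6935,.028]);v=p[:2]-h;t0=np.arctan2(v[1],v[0]);print(np.hypot(*v),t0)
E
```

```text
[0.5971 0.092  0.0753] 2.5565669378818563 0.1444896144480682 [10.9998 -5.6194 -2.9061] [-0.8194 -1.4932 -0.0832]
0.11574579002991713 2.5552572267531533
```

Request:
move_arm --plan '[{"x": -0.003,"y": -0.012,"z": 0,"yaw": -0.096,"fingers": 1},{"x": -0.006,"y": -0.023,"z": 0,"yaw": -0.191,"fingers": 1},{"x": -0.008,"y": -0.035,"z": 0,"yaw": -0.287,"fingers": 1},{"x": -0.012,"y": -0.046,"z": 0,"yaw": -0.382,"fingers": 1},{"x": -0.017,"y": -0.056,"z": 0,"yaw": -0.478,"fingers": 1}]'

```text
time: 4.15
eef_pos: [0.579, 0.0381, 0.0753]
tcp_rot: [0.054, 0.999, 0.0, 0.005]
contact_force: [6.9, 1.3, -0.2]
opening: 0.147
finger_force: 49.4
```

```bash
python3 - <<'E'
from h import *
p,a=pose();s=ctrl.get_state();print(p,a,s["opening"],s["contact_force"],s["wrist_torque"])
h=np.array([.6935,.028]);v=p[:2]-h;t0=np.arctan2(v[1],v[0]);print(np.hypot(*v),t0)
print("radial",s["contact_force"][:2]@[np.cos(a),np.sin(a)],"y",s["contact_force"][:2]@[np.sin(a),-np.cos(a)])
E
```

```text
[0.579  0.0381 0.0753] 3.0338682536549664 0.1474117769333039 [ 6.9233  1.2579 -0.2059] [ 0.1079 -0.9673  0.003 ]
0.11496549093907053 3.0540344831138446
radial -6.74789423667604 y 1.9949305080056272
```

Request:
move_arm --plan '[{"x": -0.003,"y": -0.012,"z": 0,"yaw": -0.09,"fingers": 1},{"x": -0.005,"y": -0.023,"z": 0,"yaw": -0.18,"fingers": 1},{"x": -0.008,"y": -0.034,"z": 0,"yaw": -0.27,"fingers": 1},{"x": -0.011,"y": -0.044,"z": 0,"yaw": -0.35,"fingers": 1},{"x": -0.015,"y": -0.053,"z": 0,"yaw": -0.43,"fingers": 1}]'

```text
time: 4.65
eef_pos: [0.5852, -0.0116, 0.0751]
tcp_rot: [-0.159, 0.987, 0.005, 0.001]
contact_force: [-5.6, 34.7, 14.5]
opening: 0.148
finger_force: 52.9
```

```bash
python3 - <<'E'
from h import *
p,a=pose();s=ctrl.get_state();print(p,a,s["opening"],s["contact_force"],s["wrist_torque"])
for h in([.6935,.028],[.7005,.028]):
    v=p[:2]-h;t0=np.arctan2(v[1],v[0])%6.283;print(np.hypot(*v),t0)
print("radial",s["contact_force"][:2]@[np.cos(a),np.sin(a)],"y",s["contact_force"][:2]@[np.sin(a),-np.cos(a)])
E
```

```text
[ 0.5852 -0.0116  0.0751] -2.8227768963298643 0.14791256517201515 [-5.5949 34.7078 14.5499] [ 4.9195  0.7627 -0.1848]
0.11533087834074814 3.4920838146657345
0.12192857804238184 3.4723600693685626
radial -5.565989699325798 y 34.7124746165208
```

Request:
move_arm --plan '[{"x": 0,"y": 0.003,"z": 0,"yaw": 0,"fingers": 1},{"x": 0,"y": 0.004,"z": 0,"yaw": 0,"fingers": 0.8},{"x": 0,"y": 0.004,"z": 0,"yaw": 0,"fingers": 0.6},{"x": 0,"y": 0.004,"z": 0,"yaw": 0,"fingers": 0.5},{"x": 0,"y": 0.004,"z": 0,"yaw": 0,"fingers": 0.5}]'

```text
time: 5.15
eef_pos: [0.5831, -0.0121, 0.0729]
tcp_rot: [-0.159, 0.987, 0.0, -0.0]
contact_force: [-0.6, -0.3, 0.3]
opening: 0.498
finger_force: 0.0
```

Request:
move_arm --plan '[{"x": 0,"y": 0,"z": -0.03,"yaw": 0,"fingers": 0.5},{"x": 0,"y": 0,"z": -0.07,"yaw": 0,"fingers": 0.5},{"x": 0,"y": 0,"z": -0.11,"yaw": 0,"fingers": 0.5},{"x": 0,"y": 0,"z": -0.15,"yaw": 0,"fingers": 0.5},{"x": 0,"y": 0,"z": -0.16,"yaw": 0,"fingers": 0.5}]'

```text
time: 5.65
eef_pos: [0.586, -0.0126, 0.2395]
tcp_rot: [-0.159, 0.987, -0.002, 0.005]
contact_force: [0.3, -0.4, 0.5]
opening: 0.499
finger_force: 0.0
```

```bash
python3 - <<'E'
from h import *
p,a=pose();a%=6.2832;print(p,a)
rows(line([*p,a],[.535,-.244,.25,2.8],7))
E
```

```text
[ 0.586  -0.0126  0.2395] 3.460594803812643
[[0.0173, -0.0291, -0.0015, -6.1888], [0.0346, -0.0582, -0.003, -6.0945], [0.0519, -0.0873, -0.0045, -6.0001], [0.0692, -0.1164, -0.006, -5.9057], [0.0865, -0.1455, -0.0075, -5.8113]]
[[0.0022, -0.0338, -0.0015, 0.0944], [0.0043, -0.0676, -0.003, 0.1887]]
```

Request:
move_arm --plan '[{"x": 0.017,"y": -0.029,"z": -0.002,"yaw": 0.094,"fingers": 0.5},{"x": 0.035,"y": -0.058,"z": -0.004,"yaw": 0.189,"fingers": 0.5},{"x": 0.052,"y": -0.087,"z": -0.005,"yaw": 0.283,"fingers": 0.5},{"x": 0.069,"y": -0.116,"z": -0.006,"yaw": 0.377,"fingers": 0.5},{"x": 0.087,"y": -0.146,"z": -0.008,"yaw": 0.472,"fingers": 0.5}]'

```text
time: 6.15
eef_pos: [0.5457, -0.1789, 0.2399]
tcp_rot: [0.078, 0.997, 0.0, -0.001]
contact_force: [-1.2, -0.2, -0.2]
opening: 0.497
finger_force: 0.0
```

Request:
move_arm --plan '[{"x": 0.002,"y": -0.034,"z": -0.002,"yaw": 0.094,"fingers": 0.5},{"x": 0.004,"y": -0.06,"z": -0.003,"yaw": 0.189,"fingers": 0.5},{"x": 0.004,"y": -0.068,"z": -0.003,"yaw": 0.189,"fingers": 0.5},{"x": 0.004,"y": -0.068,"z": -0.003,"yaw": 0.189,"fingers": 0.5},{"x": 0.004,"y": -0.068,"z": -0.003,"yaw": 0.189,"fingers": 0.5}]'

```text
time: 6.65
eef_pos: [0.5324, -0.2435, 0.2435]
tcp_rot: [0.169, 0.986, 0.001, -0.001]
contact_force: [0.1, 0.7, 0.5]
opening: 0.5
finger_force: 0.0
```

```bash
python3 - <<'E'
from h import *
s=ctrl.get_state();p,a=pose();print(p,a,s["time"])
w=ctrl.read_camera("wrist")[:,:,::-1];np.save("pics/w2T.npy",wristT(s))
t=ctrl.read_camera("top")[:,:,::-1];sc=ctrl.read_camera("scene")[:,:,::-1]
for n,i in(("w2",w),("t2",t),("s2",sc)):cv2.imwrite(f"pics/{n}.png",i)
r=lambda i,x,y,w,h:cv2.resize(i[y:y+h,x:x+w],(400,300),interpolation=cv2.INTER_CUBIC)
a=np.hstack([np.vstack([r(t,260,150,120,90),r(sc,280,230,120,90)]),r(w,0,0,640,480).repeat(1,0) if 0 else np.zeros((600,1,3),np.uint8)])
cv2.imwrite("pics/crop2.png",a)
E
```

```text
[ 0.5324 -0.2435  0.2435] 2.8011911644473164 6.65
```

View pics/w2.png

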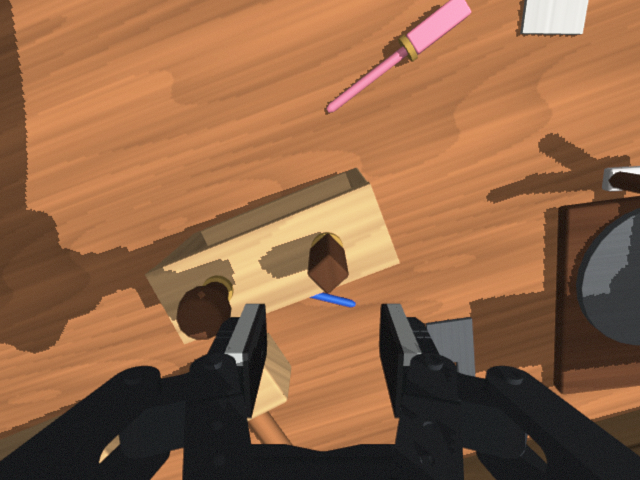

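View pics/crop2.png

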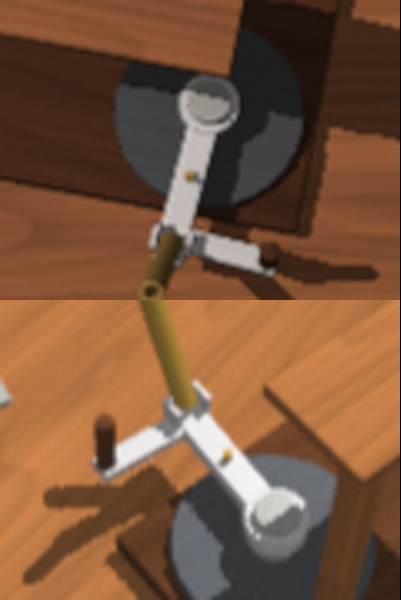

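Wrist view: the burnisher handle is at (328,262), corner-on to the tool, and the awl is at (205,308). The crops show the arm swung out toward the robot and clicked in, with the tube mouth at about top (305,237). Next I'll measure the handle yaw, the rack and the tube.

```bash
python3 - <<'E'
from h import *
T=np.load("pics/w2T.npy");w=cv2.imread("pics/w2.png")
c=w[225:300,295:362].astype(int)
# print brightness map for the handle
g=cv2.cvtColor(w,cv2.COLOR_BGR2GRAY)
m=((g<75)).astype(np.uint8); m[:225]=0;m[298:]=0;m[:,:300]=0;m[:,356:]=0
n,l,st,ce=cv2.connectedComponentsWithStats(m);k=1+np.argmax(st[1:,4]);cn=max(cv2.findContours((l==k).astype(np.uint8),0,1)[0],key=cv2.contourArea)
hull=cv2.convexHull(cn);print(st[k],cv2.approxPolyDP(hull,2,True)[:,0].tolist())
print(g[262:298:2,304:352:2])
# brass masks, tube
for n,box in(("t2",(285,205,325,250)),("s2",(310,200,345,275))):
    i=cv2.imread(f"pics/{n}.png");hs=cv2.cvtColor(i,cv2.COLOR_BGR2HSV);x0,y0,x1,y1=box
    sub=hs[y0:y1,x0:x1];mk=((sub[...,0]>=20)&(sub[...,0]<=32)&(sub[...,1]>90)).astype(np.uint8)
    ys,xs=np.nonzero(mk);pts=np.c_[xs+x0,ys+y0].astype(np.float32);print(n,len(pts),pts.min(0),pts.max(0),cv2.boxPoints(cv2.minAreaRect(pts)).tolist())
E
```

```text
[308 233  40  62 952] [[327, 233], [342, 248], [347, 270], [328, 294], [324, 293], [308, 273], [310, 248]]
[[107 109  67  29  33  33  33  35  58  69  78  83  75  77  80  83  79  60
   54  56  56 116 202 197]
 [105 106  64  30  21  36  38  60  67  77  83  81  77  76  78  77  86  81
   61  54  54  75 193 195]
 [106 110  58  30  34  40  59  69  78  81  80  78  78  77  75  78  82  88
   80  59  57  56 184 194]
 [110 117  52  28  40  57  68  77  80  78  79  81  81  75  77  78  83  83
   87  80  62  49 183 192]
 [158 214  73  46  60  69  77  81  80  78  77  82  77  73  76  78  80  83
   87  85  78  50 171 190]
 [215 216  59  63  70  76  76  79  79  78  80  78  79  76  74  77  80  83
   80  82  84  75 116 186]
 [214 213  88  73  76  77  75  76  76  77  78  82  79  77  77  75  82  83
   82  83  82  78 108 190]
 [209 205 160  67  76  76  73  77  79  79  77  81  82  78  73  78  79  82
   82  83  81  75 177 190]
 [201 197 196 149  64  73  74  75  77  76  76  81  78  76  75  75  77  80
   85  84  79 133 196 194]
 [190 189 186 189 148  63  72  77  78  77  79  78  81  80  77  73  80  80
   84  89 
[... 348 characters left out ...]
2 196 159  63  72  76  80  76  74 102 140 140
  137 138 136 133 135 134]
 [179 182 186 187 194 200 204 204 205 176  67  77  80  75 105 138 140 136
  137 135 135 135 137 136]
 [188 189 196 201 204 202 203 200 190 141  95  57  80 101 137 137 135 135
  139 137 139 140 139 141]
 [198 203 201 203 202 196 169 135 107  96  88  80  71 102 122 133 137 141
  140 143 142 142 141 142]
 [202 199 196 184 141 111 111 123 129 130 125 116 106  95  86  82  85 104
  128 130 141 142 141 140]]Traceback (most recent call last):
  File "<stdin>", line 14, in <module>
    return umr_minimum(a, axis, None, out, keepdims, initial, where)
ValueError: zero-size array to reduction operation minimum which has no identity
```

```bash
python3 - <<'E'
from h import *
T=np.load("pics/w2T.npy")
L,B,Rr=[plane("wrist",q,.167,T) for q in((308,273.5),(326.5,294),(347.5,273))]
print(L,B,Rr,"sides",np.linalg.norm(L-B),np.linalg.norm(B-Rr),"centre",(L+Rr)/2)
for v in(B-L,Rr-B):print("edge ang",np.degrees(np.arctan2(v[1],v[0]))%90)
t=cv2.imread("pics/t2.png");s=cv2.imread("pics/s2.png")
r=lambda i,x,y,w,h:cv2.resize(i[y:y+h,x:x+w],(400,400),interpolation=cv2.INTER_CUBIC)
cv2.imwrite("pics/crop3.png",np.hstack([r(t,285,210,40,40),r(s,305,205,40,40)]))
E
```

```text
[ 0.5368 -0.2535  0.167 ] [ 0.5522 -0.2478  0.167 ] [ 0.544  -0.2323  0.167 ] sides 0.016404070525885064 0.017519362655045247 centre [ 0.5404 -0.2429  0.167 ]
edge ang 20.438189046442933
edge ang 27.85347228694569
```

View pics/crop3.png

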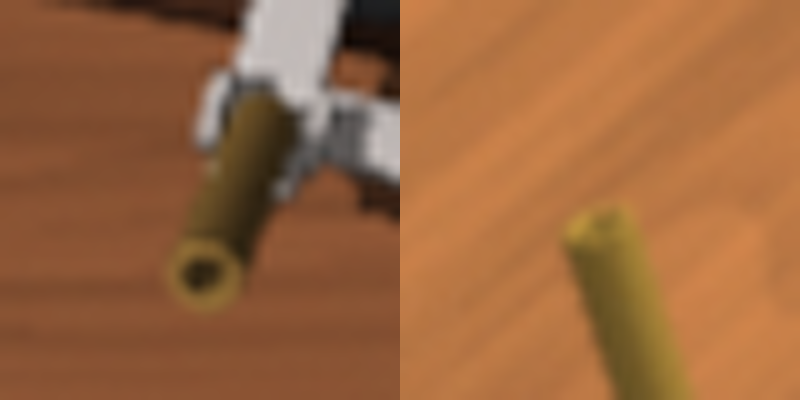

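```bash
python3 - <<'E'
from h import *
m,e=tri(ray("top",(304.8,236.8)),ray("scene",(324.4,227.4)));print("mouth",m,e)
for z in(.138,.142,.146):print(plane("top",(304.8,236.8),z),plane("scene",(324.4,227.4),z))
for hh in([.6935,.028],[.70,.028]):
    v=m[:2]-hh;print(np.hypot(*v),np.arctan2(v[1],v[0]))
p,a=pose();print(p,a);rows([[.5405,-.243,.24,1.99]]);
E
```

```text
mouth [0.5517 0.0707 0.1387] 0.0011549329486200738
[0.5522 0.0712 0.138 ] [0.551  0.0707 0.138 ]
[0.5517 0.0711 0.142 ] [0.5531 0.0682 0.142 ]
[0.5512 0.071  0.146 ] [0.5552 0.0657 0.146 ]
0.1481151912426295 2.8489604682319816
0.15435025227752433 2.8611089674523944
[ 0.5327 -0.2431  0.2441] 2.801969587795596
[[-0.0073, 0.0027, 0.0041, 0.812]]
```

Request:
move_arm --plan '[{"x": -0.004,"y": 0.001,"z": 0,"yaw": 0.14,"fingers": 0.5},{"x": -0.007,"y": 0.003,"z": 0.004,"yaw": 0.28,"fingers": 0.45},{"x": -0.007,"y": 0.003,"z": 0.01,"yaw": 0.42,"fingers": 0.45},{"x": -0.007,"y": 0.003,"z": 0.02,"yaw": 0.56,"fingers": 0.45},{"x": -0.007,"y": 0.003,"z": 0.03,"yaw": 0.69,"fingers": 0.45}]'

```text
time: 7.3
eef_pos: [0.5405, -0.2429, 0.2143]
tcp_rot: [0.495, 0.869, 0.0, 0.0]
contact_force: [-1.6, -0.8, 0.5]
opening: 0.551
finger_force: 0.0
```

Request:
move_arm --plan '[{"x": 0,"y": 0,"z": 0,"yaw": 0.122,"fingers": 0.45},{"x": 0,"y": 0,"z": 0,"yaw": 0.122,"fingers": 0.45},{"x": 0,"y": 0,"z": 0,"yaw": 0.122,"fingers": 0.45}]'

```text
time: 7.6
eef_pos: [0.5404, -0.2433, 0.2146]
tcp_rot: [0.544, 0.839, 0.0, 0.0]
contact_force: [0.9, 0.2, 1.0]
opening: 0.545
finger_force: 0.0
```

```bash
python3 - <<'E'
from h import *
s=ctrl.get_state();p,a=pose();print(p,a)
w=ctrl.read_camera("wrist")[:,:,::-1];T=wristT(s);np.save("pics/w3T.npy",T);cv2.imwrite("pics/w3.png",w)
q=np.linalg.inv(T)@[.5405,-.243,.167,1]
K=ctrl.camera_model("wrist")["intrinsics"];u=K@(q[:3]*[1,-1,-1]);u=u/u[2];print(u)
g=cv2.cvtColor(np.ascontiguousarray(w),cv2.COLOR_BGR2GRAY)
x,y=int(u[0])-45,int(u[1])-55
m=np.zeros_like(g);m[y:y+100,x:x+90]=(g[y:y+100,x:x+90]<95)
n,l,st,ce=cv2.connectedComponentsWithStats(m);k=l[int(u[1])-4,int(u[0])];print(k,st[k])
cn=max(cv2.findContours((l==k).astype(np.uint8),0,1)[0],key=cv2.contourArea)
print(cv2.approxPolyDP(cv2.convexHull(cn),2,True)[:,0].tolist())
cv2.imwrite("pics/crop4.png",cv2.resize(w[y-20:y+130,x-50:x+150],(800,600),interpolation=cv2.INTER_CUBIC));print(x-50,y-20)
E
```

```text
[ 0.5404 -0.2433  0.2146] 1.991584896414515
[324.408  278.7307   1.    ]
2 [ 307  236   37   60 2048]
[[338, 237], [343, 263], [343, 291], [341, 294], [309, 295], [308, 243], [313, 236]]
229 203
```

View pics/crop4.png

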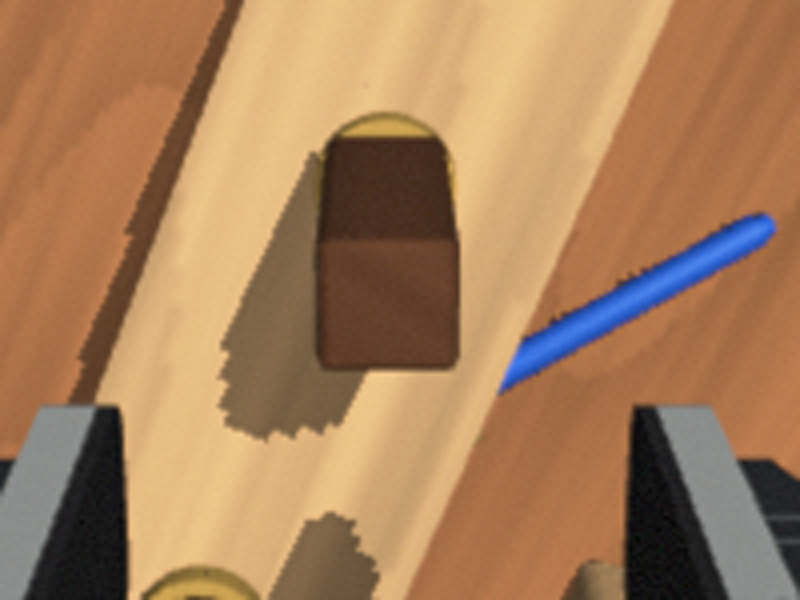

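The crop confirms the square handle with its brass collar, faces square to the pads. Its top centre is at wrist (326,279), within 1 mm of where I expected it.

Request:
move_arm --plan '[{"x": 0,"y": 0,"z": 0.03,"yaw": 0,"fingers": 0.45},{"x": 0,"y": 0,"z": 0.06,"yaw": 0,"fingers": 0.45},{"x": 0,"y": 0,"z": 0.08,"yaw": 0,"fingers": 0.45},{"x": 0,"y": 0,"z": 0.085,"yaw": 0,"fingers": 0.45},{"x": 0,"y": 0,"z": 0.085,"yaw": 0,"fingers": 0.6}]'

```text
time: 8.15
eef_pos: [0.5399, -0.2437, 0.1289]
tcp_rot: [0.545, 0.838, 0.0, -0.001]
contact_force: [0.0, -0.4, -0.7]
opening: 0.406
finger_force: 0.0
```

Request:
move_arm --plan '[{"x": 0,"y": 0,"z": 0,"yaw": 0,"fingers": 0.8},{"x": 0,"y": 0,"z": 0,"yaw": 0,"fingers": 1},{"x": 0,"y": 0,"z": 0,"yaw": 0,"fingers": 1},{"x": 0,"y": 0,"z": 0,"yaw": 0,"fingers": 1},{"x": 0,"y": 0,"z": 0,"yaw": 0,"fingers": 1}]' --force 30

```text
time: 8.65
eef_pos: [0.5409, -0.2445, 0.131]
tcp_rot: [0.545, 0.838, -0.0, 0.001]
contact_force: [0.3, 0.1, 4.2]
opening: 0.21
finger_force: 35.0
```

Request:
move_arm --plan '[{"x": 0,"y": 0,"z": -0.015,"yaw": 0,"fingers": 1},{"x": 0,"y": 0,"z": -0.035,"yaw": 0,"fingers": 1},{"x": 0,"y": 0,"z": -0.055,"yaw": 0,"fingers": 1},{"x": 0,"y": 0,"z": -0.072,"yaw": 0,"fingers": 1},{"x": 0,"y": 0,"z": -0.074,"yaw": 0,"fingers": 1}]' --force 30

```text
time: 9.15
eef_pos: [0.541, -0.2446, 0.2066]
tcp_rot: [0.545, 0.838, -0.0, 0.002]
contact_force: [0.3, -0.6, -0.3]
opening: 0.206
finger_force: 34.2
```

Request:
move_arm --plan '[{"x": 0,"y": 0,"z": 0,"yaw": 0,"fingers": 1},{"x": 0,"y": 0,"z": 0,"yaw": 0,"fingers": 1}]'

```text
time: 9.35
eef_pos: [0.5395, -0.2436, 0.2021]
tcp_rot: [0.545, 0.838, 0.0, -0.001]
contact_force: [-0.5, -1.0, 0.6]
opening: 0.204
finger_force: 34.2
```

Request:
move_arm --plan '[{"x": 0.008,"y": 0,"z": 0.001,"yaw": 0,"fingers": 1},{"x": 0.014,"y": 0,"z": 0.002,"yaw": 0,"fingers": 1},{"x": 0.02,"y": 0,"z": 0.003,"yaw": 0,"fingers": 1},{"x": 0.0265,"y": 0,"z": 0.004,"yaw": 0,"fingers": 1},{"x": 0.033,"y": 0,"z": 0.006,"yaw": 0,"fingers": 1}]'

```text
time: 9.85
eef_pos: [0.5268, -0.2134, 0.1978]
tcp_rot: [0.545, 0.838, -0.0, 0.001]
contact_force: [1.9, -1.9, 2.3]
opening: 0.208
finger_force: 34.6
```

Request:
move_arm --plan '[{"x": 0.006,"y": 0,"z": 0.0015,"yaw": 0,"fingers": 1},{"x": 0.012,"y": 0,"z": 0.004,"yaw": 0,"fingers": 1},{"x": 0.018,"y": 0,"z": 0.006,"yaw": 0,"fingers": 1},{"x": 0.023,"y": 0,"z": 0.0085,"yaw": 0,"fingers": 1},{"x": 0.028,"y": 0,"z": 0.011,"yaw": 0,"fingers": 1}]'

```text
time: 10.35
eef_pos: [0.5153, -0.1877, 0.1862]
tcp_rot: [0.545, 0.838, 0.0, 0.0]
contact_force: [2.3, -2.2, 1.0]
opening: 0.204
finger_force: 34.1
```

```bash
python3 - <<'E'
from h import *
s=ctrl.get_state();p,a=pose();print(p,a,s["time"],s["contact_force"],s["wrist_torque"])
w=ctrl.read_camera("wrist")[:,:,::-1];np.save("pics/w5T.npy",wristT(s));cv2.imwrite("pics/w5.png",w)
t=ctrl.read_camera("top")[:,:,::-1];sc=ctrl.read_camera("scene")[:,:,::-1]
for n,i in(("t5",t),("s5",sc)):cv2.imwrite(f"pics/{n}.png",i)
r=lambda i,x,y,w,h:cv2.resize(i[y:y+h,x:x+w],(400,600 if h/w>1.2 else 300),interpolation=cv2.INTER_CUBIC)
cv2.imwrite("pics/crop5.png",np.hstack([np.vstack([r(w,120,140,400,300),r(sc,160,240,120,90)]),r(sc,170,260,80,120)]))
E
```

```text
[ 0.5153 -0.1877  0.1862] 1.9879684087439762 10.35 [ 2.2831 -2.1658  1.0046] [-0.6119 -0.6752  0.0778]
```

View pics/crop5.png

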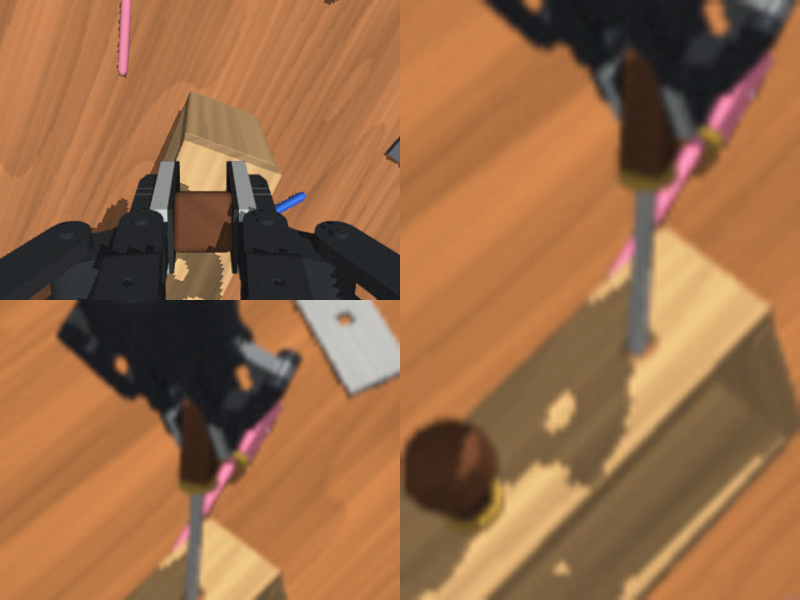

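The burnisher is gripped and tilted in the pads, with its tip held at the rack hole (scene ≈(217,330)) and its collar at scene (219,296). The awl is untouched. Next I'll lock the grip, lift, and measure both the tube axis and the rod axis.

Request:
move_arm --plan '[{"x": 0,"y": 0,"z": 0,"yaw": 0,"fingers": 1},{"x": 0.005,"y": 0,"z": -0.01,"yaw": 0,"fingers": 1},{"x": 0.015,"y": 0,"z": -0.03,"yaw": 0,"fingers": 1},{"x": 0.015,"y": 0,"z": -0.06,"yaw": 0,"fingers": 1},{"x": 0.015,"y": 0,"z": -0.08,"yaw": 0,"fingers": 1}]' --force 70

```text
time: 11.0
eef_pos: [0.5079, -0.1733, 0.2672]
tcp_rot: [0.546, 0.838, 0.0, -0.002]
contact_force: [0.1, -0.0, -0.5]
opening: 0.2
finger_force: 70.6
```

```bash
python3 - <<'E'
from h import *
def axis(img,box,name):
    i=cv2.imread(img).astype(float);x0,y0,x1,y1=box;b,g,r=[i[y0:y1,x0:x1,k] for k in range(3)]
    m=((g/r>.72)&(b/r<.6)).astype(np.uint8);n,l,st,ce=cv2.connectedComponentsWithStats(m);k=1+np.argmax(st[1:,4])
    ys,xs=np.nonzero(l==k);pts=np.c_[xs+x0,ys+y0].astype(np.float32)
    f=cv2.fitLine(pts,cv2.DIST_L2,0,.01,.01).ravel();print(name,len(pts),pts.min(0),pts.max(0),f);return f
ft=axis("pics/t2.png",(285,205,325,250),"top");fs=axis("pics/s2.png",(310,215,345,275),"scene")
def n(cam,f):
    o,d1=ray(cam,f[2:]);_,d2=ray(cam,f[2:]+20*f[:2]);v=np.cross(d1,d2);return v/np.linalg.norm(v),o
n1,o1=n("top",ft);n2,o2=n("scene",fs);u=np.cross(n1,n2);u/=np.linalg.norm(u);u*=np.sign(u[2])
print("u",u,"lean",np.arccos(u[2]),"az",np.arctan2(u[1],u[0]))
for z in(.065,.139,.142):
    A=np.array([n1,n2,[0,0,1]]);print(z,np.linalg.solve(A,[n1@o1,n2@o2,z]))
p,a=pose();print(p,a)
rows(line([*p,a],[.486,.090,.245,2.855],8))
E
```

```text
top 133 [302. 219.] [313. 240.] [  0.3438  -0.939  307.7519 229.6917]
scene 258 [321. 226.] [338. 262.] [  0.3218   0.9468 329.9574 243.6589]
u [-0.5077  0.1341  0.851 ] lean 0.5528381001397706 az 2.8833316684520196
0.065 [0.5944 0.0594 0.065 ]
0.139 [0.5502 0.071  0.139 ]
0.142 [0.5484 0.0715 0.142 ]
[ 0.5079 -0.1733  0.2672] 1.987507174645837
[[0.0312, 0.0108, 0.0028, -0.1084], [0.0624, 0.0216, 0.0055, -0.2169], [0.0936, 0.0325, 0.0083, -0.3253], [0.1248, 0.0433, 0.0111, -0.4337], [0.156, 0.0541, 0.0138, -0.5422]]
[[0.0211, 0.0254, 0.0028, -0.1084], [0.0423, 0.0507, 0.0055, -0.2169], [0.0634, 0.0761, 0.0083, -0.3253]]
```

Request:
move_arm --plan '[{"x": 0.031,"y": 0.011,"z": 0,"yaw": -0.108,"fingers": 1},{"x": 0.062,"y": 0.022,"z": 0,"yaw": -0.217,"fingers": 1},{"x": 0.094,"y": 0.032,"z": 0,"yaw": -0.325,"fingers": 1},{"x": 0.125,"y": 0.043,"z": 0,"yaw": -0.434,"fingers": 1},{"x": 0.156,"y": 0.054,"z": 0,"yaw": -0.542,"fingers": 1}]'

```text
time: 11.5
eef_pos: [0.4932, -0.0081, 0.2653]
tcp_rot: [0.299, 0.954, -0.0, -0.003]
contact_force: [1.0, 0.6, -0.3]
opening: 0.204
finger_force: 70.6
```

Request:
move_arm --plan '[{"x": 0.021,"y": 0.025,"z": 0,"yaw": -0.11,"fingers": 1},{"x": 0.042,"y": 0.051,"z": 0,"yaw": -0.22,"fingers": 1},{"x": 0.063,"y": 0.076,"z": 0,"yaw": -0.335,"fingers": 1},{"x": 0.063,"y": 0.076,"z": 0,"yaw": -0.335,"fingers": 1},{"x": 0.063,"y": 0.076,"z": 0,"yaw": -0.335,"fingers": 1}]'

```text
time: 12.0
eef_pos: [0.4861, 0.0889, 0.2655]
tcp_rot: [0.138, 0.99, -0.0, -0.002]
contact_force: [0.1, 0.4, -1.3]
opening: 0.205
finger_force: 70.6
```

```bash
python3 - <<'E'
from h import *
s=ctrl.get_state();p,a=pose();print(p,a,s["time"],s["opening"])
t=ctrl.read_camera("top")[:,:,::-1];sc=ctrl.read_camera("scene")[:,:,::-1]
for n,i in(("t6",t),("s6",sc)):cv2.imwrite(f"pics/{n}.png",i)
g=p+[0,0,.019]
def pr(cam,q):
    m=ctrl.camera_model(cam);c=np.linalg.inv(m["cam_to_world"])@[*q,1];v=m["intrinsics"]@(c[:3]*[1,-1,-1]);return v[:2]/v[2]
u=np.array([np.sin(.56)*np.cos(a),np.sin(.56)*np.sin(a),np.cos(.56)])
for c in("scene","top"):
    print(c,"collar",pr(c,g-.0375*u),"tip",pr(c,g-.1175*u),"mouth",pr(c,[.5495,.071,.1415]))
x,y=pr("scene",g-.08*u);x,y=int(x)-50,int(y)-50;print(x,y)
x2,y2=pr("top",g-.08*u);x2,y2=int(x2)-40,int(y2)-50;print(x2,y2)
cv2.imwrite("pics/crop6.png",np.hstack([cv2.resize(sc[y:y+120,x:x+80],(400,600),interpolation=cv2.INTER_CUBIC),cv2.resize(t[y2:y2+120,x2:x2+80],(400,600),interpolation=cv2.INTER_CUBIC)]))
E
```

```text
[0.4861 0.0889 0.2655] 2.865152347874289 12.0 0.20491868402188568
scene collar [311.8764 177.9116] tip [323.1398 212.1974] mouth [323.9959 225.998 ]
top collar [297.6608 253.0257] tip [303.9526 237.0156] mouth [304.8492 237.7922]
267 146
261 194
```

View pics/crop6.png

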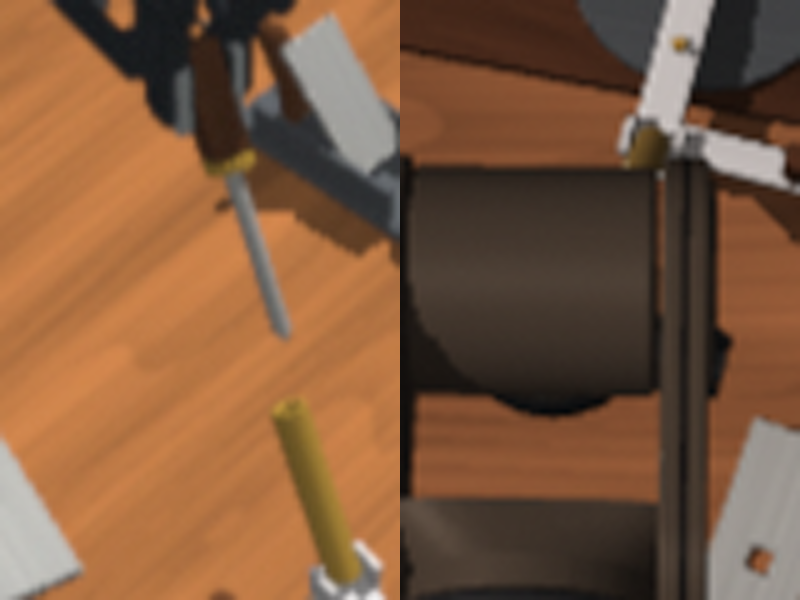

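Scene crop: rod tip at (323.6,213) and collar at (312.6,178.4), both within 1 px of the 0.56 rad prediction. The mouth is at (324.4,227). The rod is parallel to the tube.

```bash
python3 - <<'E'
from h import *
m,e=tri(ray("top",(304.8,236.9)),ray("scene",(323.9,226.2)));print(m,e)
for z in(.139,.1415):print(plane("scene",(323.9,226.2),z),plane("top",(304.8,236.9),z))
s=ctrl.get_state();p,a=pose();print(p,a)
M=np.array([.551,.071,.141])
L=.56;u=np.array([np.sin(L)*np.cos(2.865),np.sin(L)*np.sin(2.865),np.cos(L)])
tip=p+[0,0,.019]-.1175*u;print("tip",tip)
for d in(.015,.004,-.01):
    q=M+d*u+.1175*u-[0,0,.019];print(d,q);rows([[*q,2.865]])
E
```

```text
[0.5508 0.0704 0.1425] 0.0017093027611488672
[0.5484 0.072  0.139 ] [0.5518 0.0711 0.139 ]
[0.5497 0.0704 0.1415] [0.5515 0.0711 0.1415]
[0.4868 0.0878 0.2658] 2.8631791912719375
tip [0.5469 0.0708 0.1852]
0.015 [0.4833 0.0902 0.2343]
[[0.004, 0.0013, 0.0315, -0.0018]]
0.004 [0.4889 0.0886 0.2249]
[[-0.0018, 0.0013, 0.0408, -0.0018]]
-0.01 [0.4961 0.0866 0.2131]
[[-0.0092, 0.0013, 0.0527, -0.0018]]
```

Request:
move_arm --plan '[{"x": 0.003,"y": 0.001,"z": 0.015,"yaw": 0,"fingers": 1},{"x": 0.004,"y": 0.001,"z": 0.03,"yaw": 0,"fingers": 1},{"x": 0,"y": 0.001,"z": 0.036,"yaw": 0,"fingers": 1},{"x": 0,"y": 0.001,"z": 0.036,"yaw": 0,"fingers": 1},{"x": 0,"y": 0.001,"z": 0.036,"yaw": 0,"fingers": 1}]' --force 80

```text
time: 12.6
eef_pos: [0.4879, 0.0892, 0.23]
tcp_rot: [0.138, 0.99, -0.0, -0.0]
contact_force: [0.1, 0.2, -1.4]
opening: 0.2
finger_force: 78.4
```

```bash
python3 - <<'E'
from h import *
P=[]
for k in range(4):
    p,a=pose();P.append(p);sc=ctrl.read_camera("scene")
p=np.mean(P,0);print(np.array(P),p,a,ctrl.get_state()["contact_force"])
cv2.imwrite("pics/s7.png",sc[:,:,::-1])
u=np.array([np.sin(.56)*np.cos(2.865),np.sin(.56)*np.sin(2.865),np.cos(.56)])
tip=p+[0,0,.019]-.1175*u;M=np.array([.5508,.0704,.142]);d=tip-M;print("tip",tip,"along",d@u,"lateral",d-(d@u)*u)
for k in(.003,-.01,-.02):
    rows([[*(M+k*u+.1175*u-[0,0,.019]),2.865]],[*p,a])
E
```

```text
[[0.4879 0.0892 0.23  ]
 [0.4881 0.0893 0.2305]
 [0.4882 0.0893 0.2309]
 [0.4882 0.0894 0.231 ]] [0.4881 0.0893 0.2306] 2.8647123962745757 [ 1.2759  0.527  -0.1893]
tip [0.5482 0.0722 0.1501] along 0.00843778041128185 lateral [0.0017 0.0006 0.0009]
[[-0.0014, -0.001, 0.0055, -0.0003]]
[[-0.0084, -0.001, 0.0165, -0.0003]]
[[-0.0137, -0.001, 0.025, -0.0003]]
```

Request:
move_arm --plan '[{"x": 0,"y": -0.001,"z": 0.0025,"yaw": 0,"fingers": 1},{"x": -0.0015,"y": -0.001,"z": 0.0055,"yaw": 0,"fingers": 1},{"x": -0.004,"y": -0.001,"z": 0.0095,"yaw": 0,"fingers": 1},{"x": -0.006,"y": -0.001,"z": 0.013,"yaw": 0,"fingers": 1},{"x": -0.006,"y": -0.001,"z": 0.013,"yaw": 0,"fingers": 1}]'

```text
time: 13.3
eef_pos: [0.4931, 0.0868, 0.2164]
tcp_rot: [0.138, 0.99, -0.0, -0.001]
contact_force: [0.2, 0.5, -0.4]
opening: 0.196
finger_force: 78.4
```

```bash
python3 - <<'E'
from h import *
s=ctrl.get_state();p,a=pose();print(p,a,s["contact_force"],s["wrist_torque"])
sc=ctrl.read_camera("scene")[:,:,::-1];cv2.imwrite("pics/s8.png",sc)
c=sc[205:235,305:345].astype(float);print(np.round(c[8:26,8:30,1]/c[8:26,8:30,2]*100).astype(int))
E
```

```text
[0.4931 0.0868 0.2164] 2.864667420175709 [ 0.1604  0.5427 -0.3919] [-0.0504  0.0128  0.0353]
[[ 64  64  65  64  65  71  94  99  93  76  65  64  64  64  64  64  64  65
   65  65  64  64]
 [ 64  64  64  64  64  67  86  99  95  82  67  64  65  64  64  64  64  64
   64  64  64  64]
 [ 64  64  64  65  64  66  79  95  98  90  71  64  64  64  63  64  64  64
   64  64  64  64]
 [ 64  63  63  64  64  64  70  93  99  93  77  65  64  64  65  64  64  64
   64  65  64  64]
 [ 64  64  64  64  64  64  66  86  98  96  82  66  65  64  64  65  64  64
   64  64  65  64]
 [ 64  64  64  64  64  64  66  79  98  98  90  71  65  64  64  65  64  64
   64  64  64  64]
 [ 64  64  64  64  64  64  65  70  93 100  94  78  66  64  65  64  64  64
   65  64  64  65]
 [ 64  64  64  64  64  63  64  66  86  99  96  84  67  64  64  64  64  63
   64  63  63  64]
 [ 65  64  64  64  64  64  64  66  79  97  98  90  71  64  64  64  64  64
   64  63  64  64]
 [ 64  64  64  65  64  64  65  66  72  95  99  93  77  65  64  65  65  64
   64  64  64  64]
 [ 64  64  64  64  64  64  64  65  68  90  99  96  84  67  64  65  65  64
   65  64  65  64]
 [ 64  64  64  64  64  64  64  64  67  83  99  99  91  72  65  64  64  63
   64  64  64  64]
 [ 64  64  64  64  64  64  64  64  65  74  97  98  93  79  70  66  64  64
   64  64  64  65]
 [ 64  64  63  64  64  64  64  64  65  73  93  98  96  87  76  69  65  64
   64  63  64  64]
 [ 64  64  65  64  64  64  64  65  68  75  90  96  91  87  79  73  65  64
   64  64  64  64]
 [ 64  64  64  65  64  64  65  65  70  78  82  84  83  82  79  76  68  64
   64  64  64  64]
 [ 64  65  64  64  64  64  64  65  71  77  80  79  80  79  78  77  71  65
   64  64  64  63]
 [ 64  65  64  64  64  64  64  65  67  77  81  79  79  78  78  77  74  65
   64  64  64  65]]
```

Only the rod's lower part shows, ending at the mouth row (227) with brass on both sides, and there is no contact force. The tip is inside the tube, so I'll push on along the axis.

Request:
move_arm --plan '[{"x": -0.003,"y": 0,"z": 0.004,"yaw": 0,"fingers": 1},{"x": -0.005,"y": 0,"z": 0.0085,"yaw": 0,"fingers": 1},{"x": -0.008,"y": 0,"z": 0.013,"yaw": 0,"fingers": 1},{"x": -0.0105,"y": 0,"z": 0.017,"yaw": 0,"fingers": 1},{"x": -0.0105,"y": 0,"z": 0.017,"yaw": 0,"fingers": 1}]'

```text
time: 13.85
eef_pos: [0.5035, 0.0839, 0.1994]
tcp_rot: [0.138, 0.99, 0.0, -0.0]
contact_force: [-0.4, -0.1, -0.3]
opening: 0.201
finger_force: 78.4
```

```bash
python3 - <<'E'
from h import *
s=ctrl.get_state();p,a=pose();f=s["contact_force"];print(p,a,f,s["wrist_torque"])
u=np.array([np.sin(.555)*np.cos(2.865),np.sin(.555)*np.sin(2.865),np.cos(.555)]);v=np.cross(u,[0,0,1]);v/=np.linalg.norm(v)
M=np.array([.5508,.0704,.142]);tip=p+[0,0,.019]-.1175*u;d=tip-M
print("along",d@u,"lat",d-(d@u)*u,"f axial",f@u,"f side",f@v,"f perp",f@np.cross(v,u))
E
```

```text
[0.5035 0.0839 0.1994] 2.864642552956573 [-0.3543 -0.1103 -0.3266] [-0.0717  0.1206 -0.0322]
along -0.02661673136185245 lat [-0.0013  0.0004 -0.0008] f axial -0.11379444475629985 f side -0.20291117571156309 f perp -0.4361802068856339
```

Request:
move_arm --plan '[{"x": -0.003,"y": 0,"z": 0.004,"yaw": 0,"fingers": 1},{"x": -0.005,"y": 0,"z": 0.0085,"yaw": 0,"fingers": 1},{"x": -0.008,"y": 0,"z": 0.013,"yaw": 0,"fingers": 1},{"x": -0.0105,"y": 0,"z": 0.017,"yaw": 0,"fingers": 1},{"x": -0.0105,"y": 0,"z": 0.017,"yaw": 0,"fingers": 1}]'

```text
time: 14.35
eef_pos: [0.5134, 0.0811, 0.1833]
tcp_rot: [0.138, 0.99, 0.0, -0.001]
contact_force: [-3.0, 0.4, 1.5]
opening: 0.199
finger_force: 79.1
```

```bash
cat > f.py <<'E'
from h import *
s=ctrl.get_state();p,a=pose();f=s["contact_force"];print(p,a,f,s["wrist_torque"],s["opening"])
u=np.array([np.sin(.555)*np.cos(2.865),np.sin(.555)*np.sin(2.865),np.cos(.555)]);v=np.cross(u,[0,0,1]);v/=np.linalg.norm(v)
M=np.array([.5508,.0704,.142]);tip=p+[0,0,.019]-.1175*u;d=tip-M
print("along",d@u,"lat",d-(d@u)*u,"f axial",f@u,"f side",f@v,"f perp",f@np.cross(v,u))
E
python3 f.py
```

```text
[0.5134 0.0811 0.1833] 2.8648002078979835 [-3.0485  0.3687  1.4545] [-0.0446  0.7468 -0.0816] 0.19937874172847805
along -0.04579534372917331 lat [-0.001   0.0004 -0.0007] f axial 2.8345253925749905 f side -0.47774741194844306 f perp -1.8115776138720325
```

Request:
move_arm --plan '[{"x": -0.003,"y": 0,"z": 0.004,"yaw": 0,"fingers": 1},{"x": -0.005,"y": 0,"z": 0.0085,"yaw": 0,"fingers": 1},{"x": -0.008,"y": 0,"z": 0.013,"yaw": 0,"fingers": 1},{"x": -0.0105,"y": 0,"z": 0.017,"yaw": 0,"fingers": 1},{"x": -0.0105,"y": 0,"z": 0.017,"yaw": 0,"fingers": 1}]' --force 100

```text
time: 14.85
eef_pos: [0.5233, 0.0784, 0.1664]
tcp_rot: [0.138, 0.99, 0.0, -0.001]
contact_force: [-5.4, 0.3, 3.0]
opening: 0.194
finger_force: 97.3
```

```bash
python3 f.py
```

```text
[0.5233 0.0784 0.1664] 2.864944225400695 [-5.4317  0.3054  3.0378] [0.0232 0.7362 0.0152] 0.1936031951053846
along -0.06554280166995144 lat [-0.0012  0.0005 -0.0008] f axial 5.379196742950559 f side -1.1894928920450845 f perp -2.9110809257350385
```

Request:
move_arm --plan '[{"x": -0.003,"y": 0,"z": 0.004,"yaw": 0,"fingers": 1},{"x": -0.0055,"y": 0,"z": 0.0085,"yaw": 0,"fingers": 1},{"x": -0.007,"y": 0,"z": 0.011,"yaw": 0,"fingers": 1},{"x": -0.0075,"y": 0,"z": 0.012,"yaw": 0,"fingers": 1},{"x": -0.0075,"y": 0,"z": 0.012,"yaw": 0,"fingers": 1}]'

```text
time: 15.35
eef_pos: [0.5301, 0.0765, 0.1547]
tcp_rot: [0.138, 0.99, 0.0, -0.001]
contact_force: [-7.6, 0.8, 5.9]
opening: 0.194
finger_force: 97.5
```

```bash
python3 f.py
```

```text
[0.5301 0.0765 0.1547] 2.865080669646272 [-7.608   0.7841  5.8668] [ 0.0772  1.0483 -0.0006] 0.1944714595299386
along -0.07913631799025098 lat [-0.0013  0.0006 -0.0009] f axial 8.955605081257177 f side -1.3232917961596709 f perp -3.310813148582225
```

Nearly seated. I'll creep in until the axial force rises.

Request:
move_arm --plan '[{"x": -0.0005,"y": 0,"z": 0.001,"yaw": 0,"fingers": 1},{"x": -0.001,"y": 0,"z": 0.0017,"yaw": 0,"fingers": 1},{"x": -0.0012,"y": 0,"z": 0.002,"yaw": 0,"fingers": 1},{"x": -0.0012,"y": 0,"z": 0.002,"yaw": 0,"fingers": 1}]'

```text
time: 15.75
eef_pos: [0.5304, 0.0766, 0.1543]
tcp_rot: [0.138, 0.99, 0.0, -0.003]
contact_force: [-13.6, 1.6, 12.8]
opening: 0.195
finger_force: 98.5
```

```bash
python3 f.py
```

```text
[0.5304 0.0766 0.1543] 2.865245081119492 [-13.5818   1.5711  12.8   ] [ 0.1552  1.9602 -0.0329] 0.1949071832560059
along -0.07969538267367615 lat [-0.0012  0.0008 -0.0008] f axial 17.98961852164116 f side -2.1974704883241345 f perp -4.724184455596514
```

Request:
move_arm --plan '[{"x": -0.0005,"y": 0,"z": 0.0008,"yaw": 0,"fingers": 1},{"x": -0.0005,"y": 0,"z": 0.0008,"yaw": 0,"fingers": 1},{"x": 0.0005,"y": 0,"z": -0.0012,"yaw": 0,"fingers": 1},{"x": 0.0005,"y": 0,"z": -0.0012,"yaw": 0,"fingers": 1}]'

```text
time: 16.15
eef_pos: [0.5304, 0.0766, 0.1544]
tcp_rot: [0.138, 0.99, 0.0, -0.001]
contact_force: [-8.4, 1.3, 7.9]
opening: 0.196
finger_force: 97.8
```

```bash
python3 f.py
```

```text
[0.5304 0.0766 0.1544] 2.8652496597824926 [-8.4376  1.3422  7.9265] [ 0.2119  1.3304 -0.0419] 0.19568493339437099
along -0.07961626783915175 lat [-0.0012  0.0007 -0.0008] f axial 11.207064133199758 f side -1.0129203515641376 f perp -3.0332637958314503
```

Stalled at −79.6 mm, where the collar should seat (80 mm). Releasing now and then retreating upward.

Request:
move_arm --plan '[{"x": 0,"y": 0,"z": 0,"yaw": 0,"fingers": 0.75},{"x": 0,"y": 0,"z": 0,"yaw": 0,"fingers": 0.6},{"x": 0,"y": 0,"z": 0,"yaw": 0,"fingers": 0.45},{"x": 0,"y": 0,"z": 0,"yaw": 0,"fingers": 0.4},{"x": 0,"y": 0,"z": 0,"yaw": 0,"fingers": 0.4}]' --force 30

```text
time: 16.65
eef_pos: [0.5317, 0.0759, 0.1534]
tcp_rot: [0.138, 0.99, 0.0, 0.0]
contact_force: [0.1, -0.5, 0.2]
opening: 0.599
finger_force: 0.0
```

Request:
move_arm --plan '[{"x": 0,"y": 0,"z": -0.02,"yaw": 0,"fingers": 0.4},{"x": 0,"y": 0,"z": -0.05,"yaw": 0,"fingers": 0.4},{"x": 0,"y": 0,"z": -0.09,"yaw": 0,"fingers": 0.4},{"x": 0,"y": 0,"z": -0.13,"yaw": 0,"fingers": 0.4},{"x": 0,"y": 0,"z": -0.15,"yaw": 0,"fingers": 0.4}]'

```text
time: 17.15
eef_pos: [0.5329, 0.0759, 0.3082]
tcp_rot: [0.138, 0.99, 0.0, 0.003]
contact_force: [0.0, 0.2, -0.3]
opening: 0.603
finger_force: 0.0
```

Request:
move_arm --plan '[{"x": 0,"y": 0.04,"z": 0,"yaw": 0,"fingers": 0.4},{"x": 0,"y": 0.08,"z": 0,"yaw": 0,"fingers": 0.4},{"x": 0,"y": 0.12,"z": 0,"yaw": 0,"fingers": 0.4},{"x": 0,"y": 0.16,"z": 0,"yaw": 0,"fingers": 0.4},{"x": 0,"y": 0.18,"z": 0,"yaw": 0,"fingers": 0.4}]'

```text
time: 17.65
eef_pos: [0.581, 0.2519, 0.3031]
tcp_rot: [0.137, 0.991, 0.0, -0.0]
contact_force: [-0.5, -0.5, 0.3]
opening: 0.598
finger_force: 0.0
```

```bash
python3 - <<'E'
from h import *
print(pose())
sc=ctrl.read_camera("scene");t=ctrl.read_camera("top")
cv2.imwrite("pics/s9.png",sc[:,:,::-1]);cv2.imwrite("pics/t9.png",t[:,:,::-1])
a,b=cv2.imread("pics/s2.png"),sc[:,:,::-1]
def pr(cam,q):
    m=ctrl.camera_model(cam);c=np.linalg.inv(m["cam_to_world"])@[*q,1];v=m["intrinsics"]@(c[:3]*[1,-1,-1]);return v[:2]/v[2]
# arm unmoved? bystander differences (arm shadow/robot excluded by looking at blobs)
for n,x,y in(("s",a,b),("t",cv2.imread("pics/t2.png"),t[:,:,::-1])):
    d=(cv2.absdiff(x,np.ascontiguousarray(y)).max(2)>40).astype(np.uint8);k,l,st,ce=cv2.connectedComponentsWithStats(d)
    print(n,[r[:5].tolist() for r in st[1:] if r[4]>15])
# colour of the column of pixels along the rod axis from the mouth outwards in scene
u=np.array([np.sin(.555)*np.cos(2.865),np.sin(.555)*np.sin(2.865),np.cos(.555)]);M=np.array([.5508,.0704,.142])
for k in range(-10,64,4):
    q=pr("scene",M+k*.001*u)+[.5,.8];print(k,sc[int(round(q[1])),int(round(q[0]))],end=" ")
E
```

```text
(array([0.581 , 0.2519, 0.3031]), np.float64(2.866894167775275))
s [[82, 0, 47, 19, 473], [88, 0, 104, 94, 4531], [309, 0, 30, 22, 259], [402, 0, 16, 10, 23], [410, 0, 16, 9, 70], [381, 9, 35, 40, 996], [99, 29, 10, 13, 41], [389, 46, 37, 13, 168], [367, 51, 61, 74, 2360], [126, 73, 109, 106, 3593], [93, 91, 2, 13, 19], [7, 106, 303, 254, 21439], [375, 125, 12, 16, 139], [179, 152, 5, 23, 62], [185, 158, 6, 28, 46], [181, 178, 5, 12, 28], [149, 193, 25, 14, 148], [66, 198, 27, 23, 172], [312, 203, 29, 55, 328], [312, 268, 22, 18, 190], [0, 280, 147, 200, 14952], [303, 281, 8, 5, 26], [172, 344, 15, 11, 109], [156, 359, 17, 16, 95]]
t [[138, 156, 133, 324, 21015], [427, 182, 184, 293, 19956], [340, 217, 91, 95, 3976], [297, 221, 13, 32, 177], [322, 222, 18, 10, 109], [311, 227, 29, 16, 175], [207, 278, 4, 9, 18], [194, 291, 11, 17, 114], [209, 292, 8, 47, 124], [309, 313, 148, 139, 9225], [193, 330, 6, 4, 19], [443, 335, 57, 65, 1588], [271, 421, 43, 59, 1290], [305, 437, 19, 12, 116], [431, 447, 103, 33, 1844], [314, 451, 54, 29, 693], [318, 468, 32, 12, 69], [372, 472, 5, 8, 30]]
-10 [109  86  36] -6 [109  85  36] -2 [111  88  37] 2 [94 74 35] 6 [64 47 27] 10 [50 32 22] 14 [51 34 20] 18 [52 33 21] 22 [53 34 22] 26 [54 34 22] 30 [54 34 22] 34 [55 35 24] 38 [62 39 26] 42 [72 45 30] 46 [74 46 30] 50 [75 46 31] 54 [95 60 38] 58 [103  65  42] 62 [185 119  68]
```

```bash
python3 - <<'E'
from h import *
for n,box in(("t",(300,165,350,237)),("s",(305,255,380,310))):
    o=[]
    for k in "29":
        i=cv2.imread(f"pics/{n}{k}.png").astype(int)[box[1]:box[3],box[0]:box[2]]
        m=(i.min(2)>120)&(np.ptp(i,axis=2)<30);ys,xs=np.nonzero(m);f=cv2.fitLine(np.c_[xs,ys].astype(np.float32),2,0,.01,.01).ravel();o.append((len(xs),xs.mean(),ys.mean(),*f[:2]))
    print(n,np.array(o))
i=cv2.imread("pics/s9.png").astype(int)[196:245,308:345]
g=((np.ptp(i,axis=2)<25)&(i.min(2)>60)&(i.max(2)<200)).sum(1);print("steel px per row",g)
p=lambda k,x:cv2.matchTemplate(cv2.imread("pics/t9.png")[195:250,318:362],cv2.imread("pics/t2.png")[219:237,332:350],5)
r=p(0,0);print("peg match",cv2.minMaxLoc(r),"expect (14,24)")
E
```

```text
t [[541.      19.8059  39.2311   0.1363   0.9907]
 [443.      17.6253  33.8713   0.1361  -0.9907]]
s [[662.      39.6571  24.8248   0.8646   0.5025]
 [583.      42.4511  25.4443   0.8072   0.5903]]
steel px per row [0 0 0 0 0 0 0 0 0 0 0 0 0 0 0 0 0 0 0 0 0 0 0 0 0 0 0 0 0 0 0 0 0 0 0 0 0
 0 0 0 0 0 0 0 0 0 0 0 0]
peg match (-0.4301990270614624, 0.7701269388198853, (26, 12), (14, 24)) expect (14,24)
```

No steel shows between collar and rim, and the peg and arm haven't moved since the click. Handing in.

```bash
python3 -c "
from plant import ctrl
print(ctrl.sign_off())"
```

```text
the job is handed in; nothing more can be done
None
```

The job is handed in, with no verdict returned: the holder arm is clicked into its end notch, and the burnisher is fully down in the brass tube with its collar on the rim and released (about 18 s used). I saw no sign of the awl or other tools moving, though I didn't check each one at the end.

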